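# Spacer on the stay pin, flap held at its balance point

### The arm

A 6-joint arm with a two-finger parallel gripper is mounted at the origin on the work surface; the furniture and walls round the work are solid. World frame = base frame: x ahead of the robot, y to its left, z up, the work surface at z = 0. Lengths are in m, angles in rad, forces in N, time in s.
With the tool pointing down it reaches from about 0.325 to 0.9 m from the base axis. Payload 6.1 kg.
Tool frame: the origin (TCP) lies on the centre line of the jaws, within the pads' length; the fingertips stand 25 mm ahead of it and the grasp point (between the pads) lies 6 mm ahead of it (manip.tcp_to_tips is the distance from the TCP to the fingertips, in m); z points along the fingers, y is the line along which they close (so a half turn about z gives the same grasp; the last joint's range is limited). The gripper opens to 85 mm and grips with 20 to 120 N. Pads are 22 mm wide; open, the fingers measure 114 mm over their backs; the gripper's body (76 mm by 85 mm) begins 54 mm behind the grasp point. The pads swing forward as they close: fully open they stand 13 mm farther back than shut.
Start: joints at [-1.316, 0.22, 1.526, -0, 1.395, -0.126], TCP at [0.232, -0.58, 0.219] pointing down, gripper open.
Joint ranges: [-2.98, 2.98], [-0.91, 2.08], [0.09, 2.57], [-1.24, 4.39], [0.2, 2.65], [-2.68, 2.68]. Speed limits (rad/s): [2.57, 2.57, 3.01, 3.14, 3.14, 3.14].

### API

Orientations are given as a unit quaternion [w, x, y, z].
In Python, from cell import manip gives the robot as it stands.
- The arm moves only by the shell command python3 -m jog 'ROWS' [FORCE]. ROWS is JSON, a list of rows, each an object with "translation": the shift along the world's x, y, z in units of 50 mm (1.0 is 50 mm), a list of three; "spin": the turn about the world's z in units of 6 degrees (1.0 is 6 degrees); "claw": the finger opening in mm, from 0 to 85.4. A call has 1 to 12 rows; each row is the pose to reach, as a shift and turn from the pose commanded when the call began; what a row does not reach only later rows make up. A row lasts 1/10 s, in which the tool goes at most 50 mm and 8.59 degrees, less where a joint would pass 70% of its speed; a pose out of reach is approached as far as the arm can. A call with a gripper value outside its range is refused whole. The fingers move at their own pace and stop on an object; FORCE is the grip in N (left out, the last holds). Time passes only in rows, so rows that repeat a pose let the fingers close. It gives the time, the measured TCP pose, the force, the opening and the grip force at its end, in the units of the state.
- manip.read_state(): the state, without advancing time (a new reading comes with each control period).
- manip.capture(name): name is "scene" or "top"; returns a dict with "color" (384x512x3 uint8, red, green, blue), "K" (3x3 intrinsics, pixels), "pose" (4x4, takes a point from camera to world coordinates). Camera axes: x right, y down, z forward; pixel columns grow to the right and rows downward; lengths in m; the calibration is good to about 2 mm. A picture is of the moment at which its call begins. There is no depth.
- manip.sign_off(): hands the job in; it is judged then, once.
Trained networks look in a picture, given as the dict that the camera call returned (one of the last four; its "shot" number tells which), for a name from the list of things; names that differ only in an ending like _2 or _b are one class to them, and where a whole thing is asked for, a point or a joint stands for the part that bears it (a point fixed in the world has none). Each returns a list of dicts, best first, with "conf" (0 to 1); they miss things now and then, are a little off and sometimes report something else, mostly with a low value. They report only what shows in the picture. A call takes as long as a camera call. They do not tell look-alikes from the thing itself.
- manip.outline_of(picture, target): "pixels" (384x512 bool, what is visible of it) and "pixel" ([row, column] in pixels, amid what is visible of it).
The state is a dict: "t": time; "qpos": joint angles; "qd": joint speeds; "tau": joint torques, N m; "ee_pos": TCP position; "eef_rot": TCP orientation; "contact_force": force on the tool from outside, world axes, zero at the start; "moment": the same for the moment, N m; "grip_width": opening from 0.0 (shut) to 1.0 (fully open); "finger_force": force on a finger pad.
Only numpy, scipy, OpenCV 4.12 (cv2) and the standard library are available. Lean on these libraries where they do the work, as an engineer would, in place of code of your own. Each camera call takes 0.05 s, during which the arm holds its last target. There are 200 camera calls.

### The job

We are about to fit the lid stay to the small grey housing. Find out which of the two steel sleeves fits over the upright pin beside the housing, slide it fully down onto its seat and let it go; the sleeve that does not fit stays standing upright on the bench. Then take the flap by its round bar, swing it up to its balance point, where it stands straight up over its hinge and would fall neither way, and finish there still gripping the bar; do not let it go over to the back, and do not disturb the brass weight or the tin.

Things in the scene. Friction and masses are not known exactly. Their poses are not given: they have to be found in the camera images.
- fixture: Fixed dark steel base plate, 124 x 240 x 8 mm (y from -170 to +70 mm), with a grey open-topped housing (100 x 120 mm, rim 68 mm above the bench) and, to its right, the stay pin. Origin on the bench under the housing's centre; x points from the flap's bar to its hinge, y along the hinge, z up. Place and yaw differ each time.
- pin_seat (a point): Foot of the upright steel pin, on the washer it stands on, 10 mm above the bench (fixture frame: 0, -145, 10 mm). The pin is 12 mm thick and 34 mm high above this point, its last 12 mm tapering to 4 mm. The washer is the seat: 40 mm across.
- hinge (a point): Middle of the hinge line at the housing's back rim, 73 mm above the bench (fixture frame: 52, 0, 73 mm); the hinge runs along the fixture's y.
- flap_bar (a point): Middle of the round steel grip bar at the flap's free edge (moves with the flap): 12 mm thick, parallel to the hinge, 150 mm from it, 95 mm clear between two arms. Between bar and flap plate is an open slot 38 mm wide; bar and slot stick out past the housing's front with nothing under them, so fingers can straddle the bar from above, also when the flap is upright.
- flap (a joint): Flap angle in rad: 0 = shut on the housing (bar at the -x side, 73 mm up), pi/2 = straight up (bar 223 mm up, over the hinge), 2.5 = back stop. Aluminium, 116 mm wide, 0.25 kg, its mass in the plane through the hinge: it balances at pi/2 and, almost frictionless, falls from anywhere else. Lifting takes about 1.5 N. The bar can turn between the fingers, so the gripper can keep pointing down.
- sleeve_wide: The steel sleeve that fits: tube standing on the bench, 32 mm outside, 45 mm long, bore 17 mm right through, about 0.12 kg. Origin at the centre of its underside, z along its axis, up.
- sleeve_narrow: The steel sleeve that does not fit: same outside (32 mm, 45 mm long), bore only 9 mm, about 0.14 kg. Origin at the centre of its underside, z along its axis, up. The two may stand in each other's place.
- weight: Bystander: brass calibration weight, 32 mm wide, 46 mm high, loose. Origin under its centre.
- tin: Bystander: round aluminium tin, 61 mm wide, 34 mm high, loose. Origin under its centre.
There are look-alikes about, which are no part of the job. Leave any black or green look-alike of the sleeve_wide alone.

How it is judged:
On the way, in this order (a step that is already met when the one before it is completed fails the run):
1. the sleeve that fits is on the pin, down on its seat, and let go (horizontal distance between sleeve_wide and pin_seat below 0.005 m and z of sleeve_wide in the frame of pin_seat below 0.004 m and angle between sleeve_wide's own z axis and vertical below 0.12 rad and contact force between the fingers and sleeve_wide below 0.1 N), for 0.2 s.
2. the flap is gripped by its bar and stands straight up (value of joint flap between 1.481 and 1.661 rad and contact force between the fingers and fixture above 1 N and distance between the grasp point and flap_bar below 0.03 m), for 0.3 s.
At the end, for the whole second after the job is handed in: The wide sleeve is on the pin, upright, within 4 mm of its seat, let go; the flap is within 0.09 rad of straight up, still (under 0.1 rad/s), fingers gripping its bar (over 1 N, within 30 mm of its middle); the narrow sleeve stands upright on the bench (all of step 1 and all of step 2 and velocity of joint flap between -0.1 and 0.1 rad/s and height (world z) of sleeve_narrow below 0.006 m and angle between sleeve_narrow's own z axis and vertical below 0.12 rad); the arm keeps its last pose, push and grip.
It fails at once if the flap goes over the balance point to the back (more than 0.3 rad past upright) (value of joint flap above 1.87 rad).
It fails at once if the brass weight is moved by more than 20 mm (distance of weight from where it was at the start of the episode above 0.02 m).
It fails at once if the aluminium tin is moved by more than 20 mm (distance of tin from where it was at the start of the episode above 0.02 m).
It also fails if it takes over 54 s, if anything falls off the work surface, if the arm or the gripper's body presses on something with over 40 N, if the wrist force passes 120 N, or if a joint passes its speed limit or range.

## Working session

There is one attempt and no reset: what is moved stays moved. The work goes in short steps, Python scripts to look and compute and a shell command to move; the robot and the scene stay as the last step left them, time stands still between calls to the robot, and variables do not carry over. Pictures are saved under pics/ and viewed, at most 10 in all, crops included, and the job is handed in when it is done.

```bash
mkdir -p pics; ls
cat > h.py <<'E'
import numpy as np,cv2
from cell import manip
def ray(c,rc):
    d=np.linalg.inv(c["K"])@np.array([rc[1],rc[0],1.]); P=np.array(c["pose"]); return P[:3,3],P[:3,:3]@d
def onz(c,rc,z):
    o,d=ray(c,rc); return o+d*(z-o[2])/d[2]
def proj(c,p):
    P=np.array(c["pose"]); q=np.array(c["K"])@(P[:3,:3].T@(np.array(p)-P[:3,3])); return q[1]/q[2],q[0]/q[2]
def save(c,n,crop=None,s=1):
    im=c["color"][...,::-1]
    if crop: r0,r1,c0,c1=crop; im=im[r0:r1,c0:c1]
    cv2.imwrite("pics/"+n,cv2.resize(im,None,fx=s,fy=s,interpolation=cv2.INTER_CUBIC))
E
python3 - <<'E'
from h import *
import pickle
out=[]
for n in("scene","top"):
    c=manip.capture(n); out.append(c)
    print(n,c["K"].tolist(),np.round(c["pose"],3).tolist())
    for t in("sleeve_wide","sleeve_narrow","weight","tin","flap_bar","flap","fixture","pin_seat"):
        try:
            for r in manip.outline_of(c,t): print(n,t,round(r["conf"],2),np.round(r["pixel"],1),r["pixels"].sum(),np.round(onz(c,r["pixel"],.02),3))
        except Exception as e: print(t,e)
cv2.imwrite("pics/a.png",cv2.resize(out[0]["color"][...,::-1],(800,600)))
cv2.imwrite("pics/b.png",cv2.resize(out[1]["color"][...,::-1],(800,600)))
pickle.dump(out,open("a.pkl","wb"))
print(manip.read_state(),manip.tcp_to_tips)
E
```

```text
pics
scene [[440.7811101166862, 0.0, 249.93943183868495], [0.0, 440.7811101166862, 192.15640219300545], [0.0, 0.0, 1.0]] [[-0.909, 0.214, -0.359, 0.952], [0.417, 0.432, -0.799, 0.813], [-0.016, -0.876, -0.482, 0.646], [0.0, 0.0, 0.0, 1.0]]
scene sleeve_wide 0.77 [235.8 320.3] 243 [0.424 0.058 0.02 ]
scene sleeve_wide 0.71 [243.4 295.5] 260 [0.496 0.059 0.02 ]
scene sleeve_wide 0.53 [231.9 270.7] 265 [ 0.527 -0.011  0.02 ]
scene sleeve_narrow 0.79 [215.9 278.6] 244 [ 0.473 -0.07   0.02 ]
scene sleeve_narrow 0.48 [256.6 249.6] 222 [0.618 0.058 0.02 ]
scene weight 0.59 [255.  249.3] 216 [0.616 0.053 0.02 ]
scene tin 0.73 [281.2 290. ] 724 [0.576 0.175 0.02 ]
scene flap_bar 0.89 [171.2 225.5] 793 [ 0.499 -0.386  0.02 ]
scene flap 0.74 [176.4 225.2] 848 [ 0.514 -0.352  0.02 ]
scene fixture 0.85 [179.9 222.4] 2083 [ 0.531 -0.333  0.02 ]
scene pin_seat 0.83 [184.7 221.7] 2048 [ 0.545 -0.305  0.02 ]
top [[349.14854680210783, 0.0, 254.15173005345528], [0.0, 349.14854680210783, 192.0308733730106], [0.0, 0.0, 1.0]] [[0.003, -0.998, 0.067, 0.456], [-1.0, -0.005, -0.023, -0.097], [0.023, -0.067, 
[... 426 characters left out ...]
.326  0.02 ]
{'t': 0.9, 'qpos': array([-1.31608616e+00,  2.20372508e-01,  1.52651908e+00, -1.27583551e-05,
        1.39470534e+00, -1.26086630e-01]), 'qd': array([ 0.00041103,  0.00137376, -0.00111519, -0.00027706, -0.00110463,
        0.00043989]), 'tau': array([-4.12115751e-04, -4.96837378e+01, -3.89732695e+01, -9.35418416e-05,
        5.35996187e-04,  2.38816148e-05]), 'ee_pos': array([ 0.23228359, -0.58021414,  0.21940657]), 'eef_rot': array([-1.73163477e-06,  9.81928705e-01,  1.89251206e-01, -6.40505642e-06]), 'contact_force': array([ 0.25989426, -0.26658937,  0.01213173]), 'moment': array([0.01046003, 0.07831834, 0.01527016]), 'finger_force': 0.0, 'grip_width': 1.001540393089288} 0.025
```

Run:
```python
import pickle,cv2
a,b=pickle.load(open("a.pkl","rb"))
c=b["color"][110:290,110:430,::-1]; cv2.imwrite("pics/b1.png",cv2.resize(c,None,fx=2.5,fy=2.5,interpolation=cv2.INTER_CUBIC))
c=a["color"][130:310,130:360,::-1]; cv2.imwrite("pics/a1.png",cv2.resize(c,None,fx=3.3,fy=3.3,interpolation=cv2.INTER_CUBIC))
```

```text
(no output)
```

View pics/b1.png

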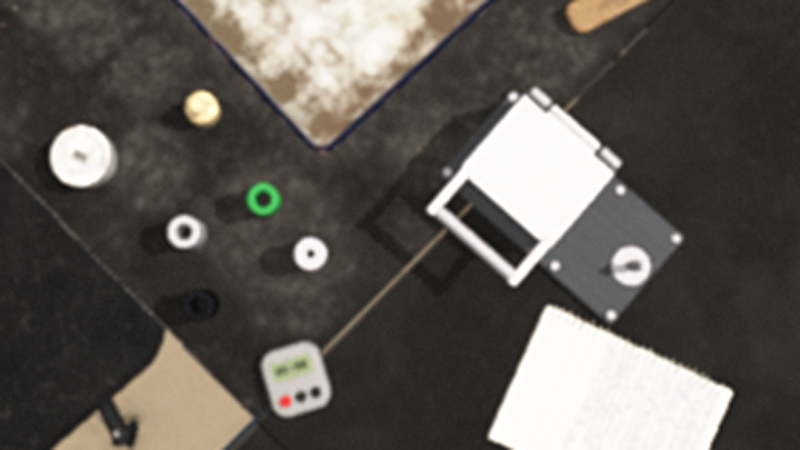

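View pics/a1.png

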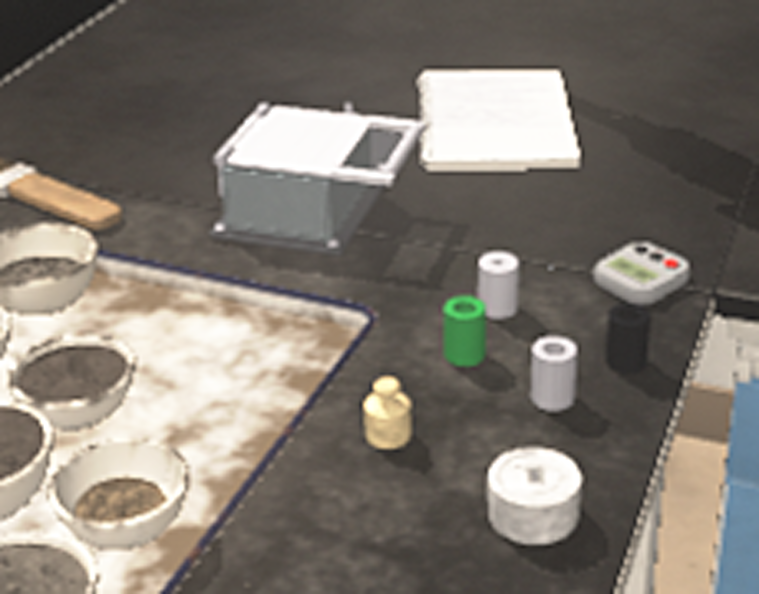

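In the top crop the candidates are: bright steel with a large bore at crop (186,232), bright steel with a small bore at (311,254), green at (263,199) and black at (202,304). The steel one with the large bore is sleeve_wide and the small-bored one is sleeve_narrow. Green and black are look-alikes. The scene view agrees (wide at (553,373), narrow at (497,285)). The pin and washer are at top crop (630,266). Next I fit poses and confirm with an enlarged crop.

```bash
cat > fit.py <<'E'
from h import *
from scipy.optimize import minimize
S=4
def hullmask(c,pts):
    px=np.array([proj(c,p)[::-1] for p in pts]); m=np.zeros((384*S,512*S),np.uint8)
    cv2.fillConvexPoly(m,cv2.convexHull(np.round((px+.5)*S).astype(np.int32)),1); return m
def cyl(x,y,r=.016,h=.045,z=0):
    a=np.linspace(0,2*np.pi,40); return [(x+r*np.cos(t),y+r*np.sin(t),zz) for t in a for zz in(z,z+h)]
def box(q,x0,x1,y0,y1,z0,z1):
    C,s=np.cos(q[2]),np.sin(q[2]); return [(q[0]+C*x-s*y,q[1]+s*x+C*y,z) for x in(x0,x1) for y in(y0,y1) for z in(z0,z1)]
def up(m): return cv2.resize(m.astype(np.uint8),None,fx=S,fy=S,interpolation=cv2.INTER_NEAREST)
def iou(a,b): return (a&b).sum()/(a|b).sum()
def fx(c,q):
    return hullmask(c,box(q,-.062,.062,-.17,.07,0,.008))|hullmask(c,box(q,-.05,.05,-.06,.06,0,.068))|hullmask(c,box(q,-.104,.052,-.058,.058,.068,.078))
E
cat > m1.py <<'E'
from fit import *
import pickle
sc,tp=manip.capture("scene"),manip.capture("top")
def get(c,t,near,z=.0225):
    best=[r for r in manip.outline_of(c,t) if np.linalg.norm(onz(c,r["pixel"],z)[:2]-near)<.03]
    return up(best[0]["pixels"]) if best else None
for n,near in(("wide",(.423,.047)),("narrow",(.48,-.075))):
    ms=[]
    for c in(sc,tp):
        for t in("sleeve_wide","sleeve_narrow"):
            m=get(c,t,near)
            if m is not None: ms.append((c,m));break
    for sel in [ms]+[[k] for k in ms]:
        r=minimize(lambda p:-sum(iou(hullmask(c,cyl(*p)),m) for c,m in sel)/len(sel),near,method="Nelder-Mead",options=dict(initial_simplex=[near,(near[0]+.01,near[1]),(near[0],near[1]+.01)],maxiter=60))
        print(n,len(sel),sel[0][0] is sc,np.round(r.x,4),-round(r.fun,3))
ms=[(c,up(max((r for r in manip.outline_of(c,"fixture")),key=lambda r:r["conf"])["pixels"])) for c in(sc,tp)]
# initial yaw from top picture
for sel in(ms,ms[:1],ms[1:]):
    b=None
    for yaw in(-.9,-.6):
        s0=np.array([[.54,-.3,yaw],[.56,-.3,yaw],[.54,-.28,yaw],[.54,-.3,yaw+.15]])
        r=minimize(lambda p:-sum(iou(fx(c,p),m) for c,m in sel)/len(sel),s0[0],method="Nelder-Mead",options=dict(initial_simplex=s0,maxiter=150,fatol=1e-4))
        if b is None or r.fun<b.fun:b=r
    q=b.x; C,s=np.cos(q[2]),np.sin(q[2])
    w=lambda x,y:np.round((q[0]+C*x-s*y,q[1]+s*x+C*y),4)
    print("fixture",np.round(q,4),-round(b.fun,3),"pin",w(0,-.145),"bar",w(-.098,0),"hinge",w(.052,0))
    if sel is ms: qq=q
# overlay check on top
pin=(qq[0]+np.sin(qq[2])*.145,qq[1]-np.cos(qq[2])*.145)
im=cv2.resize(tp["color"][...,::-1],None,fx=S,fy=S,interpolation=cv2.INTER_CUBIC)
for m in (fx(tp,qq),hullmask(tp,cyl(*pin,.02,.0,.01)),hullmask(tp,cyl(*pin,.002,.0,.044))):
    cv2.drawContours(im,cv2.findContours(m,0,2)[0],-1,(0,0,255),1)
cv2.imwrite("pics/c.png",im[135*S:245*S,275*S:395*S])
P=im[185*S:235*S,170*S:250*S]; cv2.imwrite("pics/d.png",cv2.resize(P,None,fx=2,fy=2))
E
python3 m1.py
```

```text
wide 2 True [0.4159 0.0446] 0.761
wide 1 True [0.4216 0.0482] 0.901
wide 1 False [0.4147 0.0451] 0.764
narrow 2 True [ 0.468  -0.0669] 0.8
narrow 1 True [ 0.4714 -0.0638] 0.901
narrow 1 False [ 0.4668 -0.0676] 0.799
fixture [ 0.5541 -0.292  -0.734 ] 0.927 pin [ 0.457  -0.3997] bar [ 0.4814 -0.2264] hinge [ 0.5928 -0.3269]
fixture [ 0.5568 -0.2894 -0.7331] 0.962 pin [ 0.4598 -0.3971] bar [ 0.484  -0.2238] hinge [ 0.5954 -0.3242]
fixture [ 0.5519 -0.292  -0.7229] 0.917 pin [ 0.4559 -0.4007] bar [ 0.4784 -0.2271] hinge [ 0.5909 -0.3264]
```

View pics/c.png

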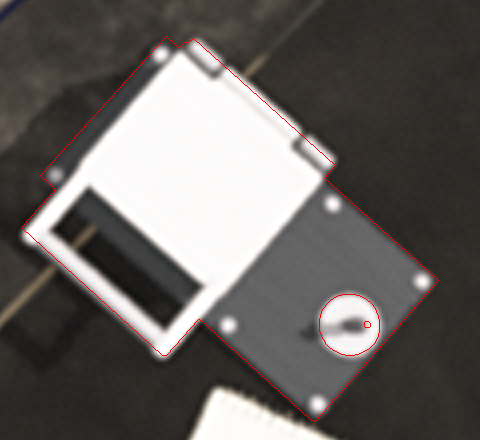

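View pics/d.png

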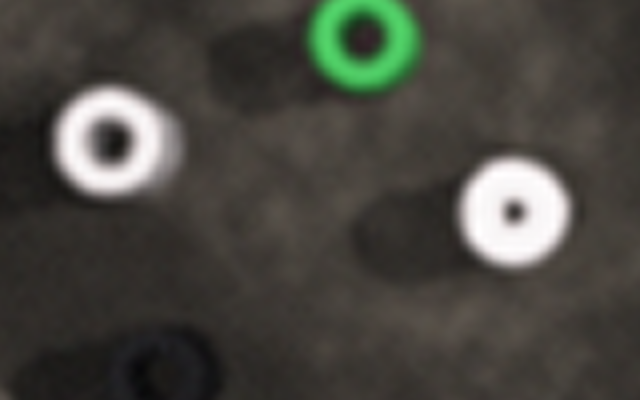

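The overlay fits: fixture yaw −0.734, pin at about (0.457, −0.400). The crop confirms the large bore at left (108,142) and the small bore at (514,212). My first "wide" seed landed on the black look-alike, so I refit on the correct pixel, about row 202, col 183 in the top view.

```bash
sed -e 's/(.423,.047)/(.495,.058)/' m1.py | sed -n '1,18p' | sed '/^ms=/,$d' > m2.py
cat >> m2.py <<'E'
p=onz(tp,(202.3,183.1),.045); print("topface",p)
# bright washer/pin blob & sleeve top-face centroids
g=cv2.cvtColor(tp["color"],cv2.COLOR_RGB2GRAY)
for r,c,z in((202,183,.045),(211,234,.045),(216,362,.01)):
    w=g[r-11:r+12,c-11:c+12]; n,l,s,ce=cv2.connectedComponentsWithStats((w>200).astype(np.uint8)); k=1+np.argmax(s[1:,4]) ; ct=max(cv2.findContours((l==k).astype(np.uint8),0,2)[0],key=len); (cx,cy),rr=cv2.minEnclosingCircle(ct); print(rr,onz(tp,(r-11+cy,c-11+cx),z))
print(manip.read_state()["t"])
E
python3 m2.py
```

```text
Traceback (most recent call last):
  File "m2.py", line 14, in <module>
    r=minimize(lambda p:-sum(iou(hullmask(c,cyl(*p)),m) for c,m in sel)/len(sel),near,method="Nelder-Mead",options=dict(initial_simplex=[near,(near[0]+.01,near[1]),(near[0],near[1]+.01)],maxiter=60))
  File "m2.py", line 14, in <lambda>
    r=minimize(lambda p:-sum(iou(hullmask(c,cyl(*p)),m) for c,m in sel)/len(sel),near,method="Nelder-Mead",options=dict(initial_simplex=[near,(near[0]+.01,near[1]),(near[0],near[1]+.01)],maxiter=60))
                        ~~~~~~~~~~~~~~~~~~~~~~~~~~~~~~~~~~~~~~~~~~~~~~~^~~~~~~~~
ZeroDivisionError: division by zero
```

```bash
sed -i 's/(.495,.058)/(.485,.06)/; s/<.03\]/<.04]/; s/for sel in \[ms\]/for sel in ([ms] if ms else [])/' m2.py; python3 m2.py
```

```text
wide 1 True [0.4942 0.0643] 0.858
wide 1 True [0.4942 0.0643] 0.858
narrow 2 True [ 0.4676 -0.0663] 0.83
narrow 1 True [ 0.4721 -0.0625] 0.886
narrow 1 False [ 0.466  -0.0664] 0.898
topface [0.48856216 0.05969466 0.045     ]
6.050939559936523 [0.48882772 0.05905146 0.045     ]
6.082862854003906 [ 0.46734777 -0.06711276  0.045     ]
7.615873336791992 [ 0.45586395 -0.40032354  0.01      ]
2.15
```

```bash
python3 -m jog '[{"translation":[0.37,0.92,0],"spin":0,"claw":60},{"translation":[0.74,1.83,0],"spin":0,"claw":60},{"translation":[1.1,2.75,0],"spin":0,"claw":60},{"translation":[1.47,3.66,0],"spin":0,"claw":60},{"translation":[1.84,4.58,0],"spin":0,"claw":60},{"translation":[2.2,5.5,0],"spin":0,"claw":60},{"translation":[2.58,6.4,0],"spin":0,"claw":60},{"translation":[2.95,7.3,0],"spin":0,"claw":60},{"translation":[3.3,8.24,0],"spin":0,"claw":60},{"translation":[3.7,9.2,0],"spin":0,"claw":60},{"translation":[4.05,10.1,0],"spin":0,"claw":60},{"translation":[4.4,11.0,0],"spin":0,"claw":60}]'
```

```text
t: 3.35
ee_pos: [0.4528, -0.0281, 0.2199]
eef_rot: [0.0, 0.982, 0.189, 0.001]
contact_force: [1.1, 0.3, -0.7]
grip_width: 0.698
finger_force: 0.0
```

```bash
python3 -m jog '[{"translation":[0.38,0.9,0],"spin":0,"claw":60},{"translation":[0.76,1.82,0],"spin":0,"claw":60},{"translation":[0.76,1.82,-0.7],"spin":0,"claw":60},{"translation":[0.76,1.82,-1.4],"spin":0,"claw":60},{"translation":[0.76,1.82,-2.0],"spin":0,"claw":60},{"translation":[0.76,1.82,-2.0],"spin":0,"claw":60}]'
python3 - <<'E'
from fit import *
c=manip.capture("scene"); save(c,"e.png",(150,290,230,370),5); s=manip.read_state(); print(s["ee_pos"])
E
```

```text
t: 3.95
ee_pos: [0.4865, 0.0611, 0.115]
eef_rot: [-0.001, 0.982, 0.19, -0.004]
contact_force: [-1.0, -0.4, -0.4]
grip_width: 0.703
finger_force: 0.0
[0.48842387 0.06096509 0.11770482]
```

View pics/e.png

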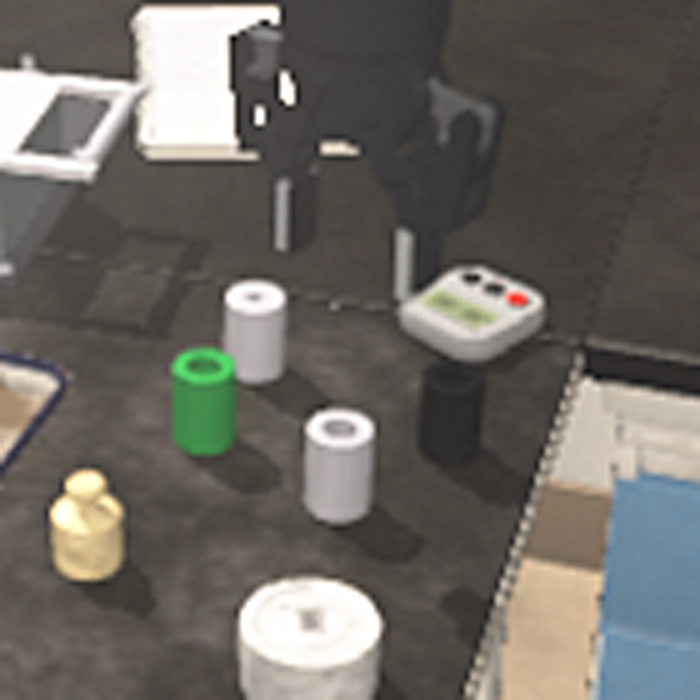

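The gripper hangs over the steel large-bore sleeve at crop (338,465), with fingers at (285,215) and (410,265). Descending and gripping.

```bash
python3 -m jog '[{"translation":[0,0,-0.5],"spin":0,"claw":60},{"translation":[0,0,-1.0],"spin":0,"claw":60},{"translation":[0,0,-1.6],"spin":0,"claw":60},{"translation":[0,0,-1.6],"spin":0,"claw":60},{"translation":[0,0,-1.6],"spin":0,"claw":28},{"translation":[0,0,-1.6],"spin":0,"claw":28},{"translation":[0,0,-1.6],"spin":0,"claw":28},{"translation":[0,0,-1.6],"spin":0,"claw":28},{"translation":[0,0,-1.6],"spin":0,"claw":28}]' 40
```

```text
t: 4.9
ee_pos: [0.4909, 0.0608, 0.0402]
eef_rot: [0.0, 0.982, 0.189, 0.001]
contact_force: [1.0, 1.3, -0.4]
grip_width: 0.323
finger_force: 0.0
```

Run:
```python
from fit import *
c=manip.capture("scene"); t=manip.capture("top"); s=manip.read_state(); print(s["ee_pos"],s["grip_width"],s["finger_force"])
a=c["color"][190:290,250:350,::-1];b=t["color"][160:240,140:240,::-1]
cv2.imwrite("pics/f.png",np.hstack([cv2.resize(a,(400,400),interpolation=2),cv2.resize(b,(400,400),interpolation=2)]))
```

```text
[0.49046065 0.06081047 0.03973482] 0.3270232243624296 0.0
```

View pics/f.png

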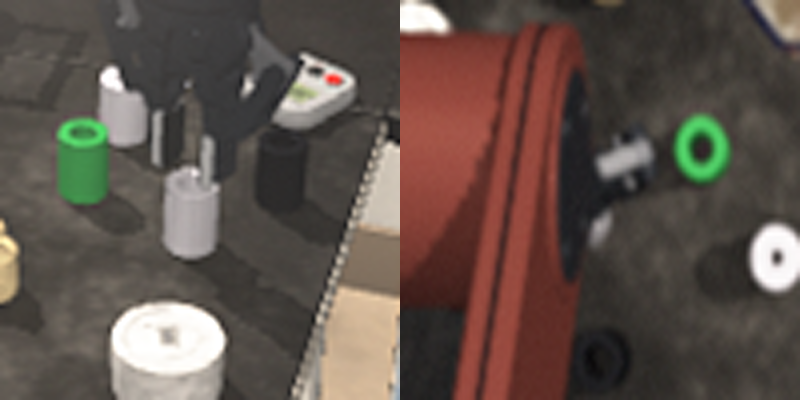

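Run:
```python
from fit import *
from scipy.spatial.transform import Rotation as R
c=manip.capture("scene"); t=manip.capture("top"); s=manip.read_state()
q=s["eef_rot"]; M=R.from_quat([q[1],q[2],q[3],q[0]]).as_matrix()
f=lambda r:np.round([(r[1]-250)*4,(r[0]-190)*4])
for k,v in(("tipL",(0,.014,.025)),("tipR",(0,-.014,.025)),("tcp",(0,0,0)),("bodyc",(0,0,-.05))):
    p=s["ee_pos"]+M@np.array(v); print(k,np.round(p,3),f(proj(c,p)),np.round(proj(t,p),1))
print("sleeve@.49,.06 top", f(proj(c,(.49,.06,.045))),"at .494,.064", f(proj(c,(.494,.064,.045))))
# sleeve by scene rim ellipse centre (crop 191,183)
print(onz(c,(190+183/4,250+191/4),.045), onz(c,(190+165/4,250+160/4),.02))
print(manip.read_state()["qpos"])
for r in manip.outline_of(c,"sleeve_wide"): print(r["conf"],r["pixel"],onz(c,r["pixel"],.0225))
```

```text
tipL [0.495 0.048 0.014] [172. 211.] [200.1 189.9]
tipR [0.485 0.074 0.014] [209. 229.] [204.1 179.7]
tcp [0.49  0.061 0.039] [192. 186.] [201.7 183.1]
bodyc [0.49  0.061 0.089] [195. 116.] [200.9 179.3]
sleeve@.49,.06 top [192. 178.] at .494,.064 [190. 183.]
[0.49345715 0.0647011  0.045     ] [0.48187457 0.00762232 0.02      ]
[-3.64046260e-02  1.23546135e-01  2.00486864e+00 -1.37749195e-05
  1.01314058e+00  1.15354530e+00]
0.64 [234.8, 319.3] [0.42623306 0.05645442 0.0225    ]
0.56 [246.2, 294.4] [0.50551882 0.07123882 0.0225    ]
0.56 [231.2, 270.7] [ 0.527284   -0.01067431  0.0225    ]
```

Run:
```python
from fit import *
c=manip.capture("scene")
print("expected", [np.round(proj(c,(.488,.061,z)),1) for z in(.093,.10,.11,.12)],"seen 204.6 298.7")
print("now expected",[np.round(proj(c,(.4905,.0608,z)),1) for z in(.015,.03,.04,.05)],"seen",190+176/4,250+184/4)
a=c["color"][205:245,275:320,::-1]; cv2.imwrite("pics/g.png",cv2.resize(a,None,fx=13,fy=13,interpolation=2))
```

```text
expected [array([217.4, 299.7]), array([214.9, 299.8]), array([211.2, 300. ]), array([207.5, 300.2])] seen 204.6 298.7
now expected [array([244.8, 297.6]), array([239.8, 297.8]), array([236.3, 297.9]), array([232.9, 298.1])] seen 234.0 296.0
```

View pics/g.png

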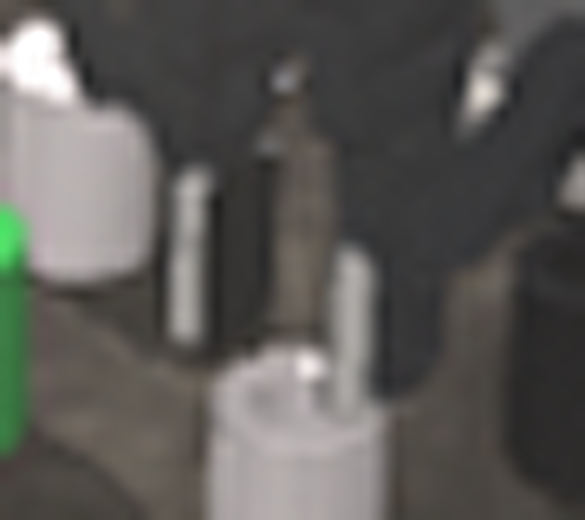

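Run:
```python
from fit import *
c=manip.capture("scene")
for z in(.015,.03,.04,.045,.05):
    L=onz(c,(232.2,291.2),z);Rr=onz(c,(235.1,305.8),z); d=Rr-L
    print(z,np.round((L+Rr)/2,4),np.round(np.linalg.norm(d),4),np.degrees(np.arctan2(d[1],d[0])))
    # e.png pad bottoms at z+.078
    L=onz(c,(199.6,286.6),z+.078);Rr=onz(c,(209.6,310.8),z+.078); d=Rr-L
    print("   e",np.round((L+Rr)/2,4),np.round(np.linalg.norm(d),4),np.degrees(np.arctan2(d[1],d[0])))
```

```text
0.015 [0.4642 0.02   0.015 ] 0.0381 134.08664357725152
   e [0.4605 0.0078 0.093 ] 0.0742 112.86804971588998
0.03 [0.4758 0.0388 0.03  ] 0.0372 134.08664357725158
   e [0.4739 0.0297 0.108 ] 0.0722 112.86804971588994
0.04 [0.4836 0.0514 0.04  ] 0.0366 134.0866435772516
   e [0.4828 0.0443 0.118 ] 0.0709 112.86804971589005
0.045 [0.4874 0.0577 0.045 ] 0.0363 134.08664357725158
   e [0.4872 0.0516 0.123 ] 0.0702 112.86804971589002
0.05 [0.4913 0.064  0.05  ] 0.036 134.08664357725164
   e [0.4917 0.0589 0.128 ] 0.0695 112.86804971589
```

Geometry from the scene picture: the fingertips end at about z≈0.047 directly over the sleeve (right finger over the rim at crop (350,405)). The real tips are therefore ~30 mm higher than the nominal tool data, and nothing has been touched. I open, go down further in small steps, and watch the force.

```bash
python3 -m jog '[{"translation":[0,0,0.1],"spin":0,"claw":60},{"translation":[0,0,0.1],"spin":0,"claw":60},{"translation":[0,0,0.1],"spin":0,"claw":60},{"translation":[0,0,-0.2],"spin":0,"claw":60},{"translation":[0,0,-0.4],"spin":0,"claw":60},{"translation":[0,0,-0.4],"spin":0,"claw":60}]' 
python3 -m jog '[{"translation":[0,0,-0.1],"spin":0,"claw":60},{"translation":[0,0,-0.2],"spin":0,"claw":60},{"translation":[0,0,-0.2],"spin":0,"claw":28},{"translation":[0,0,-0.2],"spin":0,"claw":28},{"translation":[0,0,-0.2],"spin":0,"claw":28},{"translation":[0,0,-0.2],"spin":0,"claw":28},{"translation":[0,0,-0.2],"spin":0,"claw":28}]' 40
```

```text
t: 5.85
ee_pos: [0.4886, 0.0608, 0.0177]
eef_rot: [-0.0, 0.982, 0.189, -0.002]
contact_force: [-0.2, 0.3, -0.2]
grip_width: 0.699
finger_force: 0.0
t: 6.55
ee_pos: [0.4905, 0.0608, 0.0097]
eef_rot: [0.0, 0.982, 0.189, 0.0]
contact_force: [0.5, -0.2, 0.8]
grip_width: 0.368
finger_force: 39.7
```

```bash
python3 -m jog '[{"translation":[0,0,0.6],"spin":0,"claw":28},{"translation":[0,0,1.4],"spin":0,"claw":28},{"translation":[0,0,2.2],"spin":0,"claw":28},{"translation":[0,-0.5,2.6],"spin":0.4,"claw":28},{"translation":[-0.1,-1.3,2.6],"spin":1,"claw":28},{"translation":[-0.15,-2.1,2.6],"spin":1.8,"claw":28},{"translation":[-0.2,-2.9,2.6],"spin":2.6,"claw":28},{"translation":[-0.26,-3.7,2.6],"spin":3.4,"claw":28},{"translation":[-0.3,-4.5,2.6],"spin":4,"claw":28},{"translation":[-0.4,-5.3,2.6],"spin":4.35,"claw":28},{"translation":[-0.45,-6.1,2.6],"spin":4.35,"claw":28},{"translation":[-0.5,-6.9,2.6],"spin":4.35,"claw":28}]'
python3 -m jog '[{"translation":[-0.06,-0.8,0],"spin":0,"claw":28},{"translation":[-0.12,-1.6,0],"spin":0,"claw":28},{"translation":[-0.18,-2.3,0],"spin":0,"claw":28},{"translation":[-0.18,-2.3,0],"spin":0,"claw":28},{"translation":[-0.18,-2.3,-0.4],"spin":0,"claw":28},{"translation":[-0.18,-2.3,-0.8],"spin":0,"claw":28},{"translation":[-0.18,-2.3,-1.2],"spin":0,"claw":28},{"translation":[-0.18,-2.3,-1.2],"spin":0,"claw":28}]'
python3 - <<'E'
from fit import *
c=manip.capture("scene"); t=manip.capture("top"); s=manip.read_state(); print(s["ee_pos"],s["grip_width"],s["finger_force"])
a=c["color"][120:220,170:270,::-1];b=t["color"][160:260,310:410,::-1]
cv2.imwrite("pics/i.png",np.hstack([cv2.resize(a,(400,400),interpolation=2),cv2.resize(b,(400,400),interpolation=2)]))
E
```

```text
t: 7.75
ee_pos: [0.4647, -0.2858, 0.1393]
eef_rot: [-0.0, 0.914, 0.406, -0.0]
contact_force: [0.5, -1.1, -1.7]
grip_width: 0.366
finger_force: 40.0
t: 8.55
ee_pos: [0.4543, -0.3964, 0.0757]
eef_rot: [-0.003, 0.914, 0.406, -0.001]
contact_force: [-1.0, -0.3, -1.8]
grip_width: 0.365
finger_force: 40.1
[ 0.45613916 -0.3984568   0.07920715] 0.3669268560044489 40.07284015417099
```

View pics/i.png

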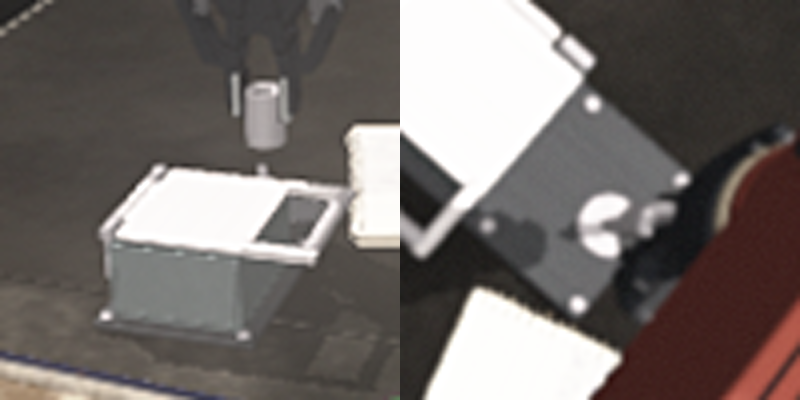

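The sleeve hangs right over the pin tip: sleeve at scene crop (265,145), pin tip at (262,168). Lowering gently.

```bash
python3 -m jog '[{"translation":[0,0,-0.2],"spin":0,"claw":28},{"translation":[0,0,-0.4],"spin":0,"claw":28},{"translation":[0,0,-0.55],"spin":0,"claw":28},{"translation":[0,0,-0.7],"spin":0,"claw":28},{"translation":[0,0,-0.8],"spin":0,"claw":28},{"translation":[0,0,-0.8],"spin":0,"claw":28}]'
```

```text
t: 9.25
ee_pos: [0.4557, -0.3986, 0.0382]
eef_rot: [-0.001, 0.914, 0.406, -0.0]
contact_force: [0.8, 0.2, -0.8]
grip_width: 0.365
finger_force: 40.1
```

```bash
python3 -m jog '[{"translation":[0,0,-0.1],"spin":0,"claw":28},{"translation":[0,0,-0.2],"spin":0,"claw":28},{"translation":[0,0,-0.3],"spin":0,"claw":28},{"translation":[0,0,-0.38],"spin":0,"claw":28},{"translation":[0,0,-0.38],"spin":0,"claw":28}]'
```

```text
t: 9.75
ee_pos: [0.4562, -0.3992, 0.0201]
eef_rot: [-0.0, 0.914, 0.406, -0.0]
contact_force: [-0.4, -0.4, -1.3]
grip_width: 0.366
finger_force: 40.1
```

Essentially seated with no side force. Release with a small opening, then rise.

```bash
python3 -m jog '[{"translation":[0,0,0],"spin":0,"claw":45},{"translation":[0,0,0],"spin":0,"claw":50},{"translation":[0,0,0],"spin":0,"claw":50},{"translation":[0,0,0],"spin":0,"claw":50},{"translation":[0,0,0.5],"spin":0,"claw":50},{"translation":[0,0,1.2],"spin":0,"claw":50},{"translation":[0,0,2.0],"spin":0,"claw":50},{"translation":[0,0,2.8],"spin":0,"claw":50},{"translation":[0,0,2.8],"spin":0,"claw":50}]'
python3 - <<'E'
from fit import *
c=manip.capture("scene"); t=manip.capture("top"); s=manip.read_state(); print(s["ee_pos"],s["eef_rot"],s["qpos"])
a=c["color"][120:220,170:270,::-1];b=t["color"][160:260,310:410,::-1]
cv2.imwrite("pics/j.png",np.hstack([cv2.resize(a,(400,400),interpolation=2),cv2.resize(b,(400,400),interpolation=2)]))
E
```

```text
t: 10.65
ee_pos: [0.4593, -0.4025, 0.1682]
eef_rot: [0.006, 0.914, 0.406, 0.002]
contact_force: [1.0, -0.8, 1.1]
grip_width: 0.587
finger_force: 0.0
[ 0.45694892 -0.39996014  0.16207424] [1.59619720e-03 9.13834552e-01 4.06083256e-01 5.03227470e-04] [-8.48790896e-01  2.21265884e-01  1.63554234e+00  5.45640943e-06
  1.28143714e+00 -1.14325188e-01]
```

View pics/j.png

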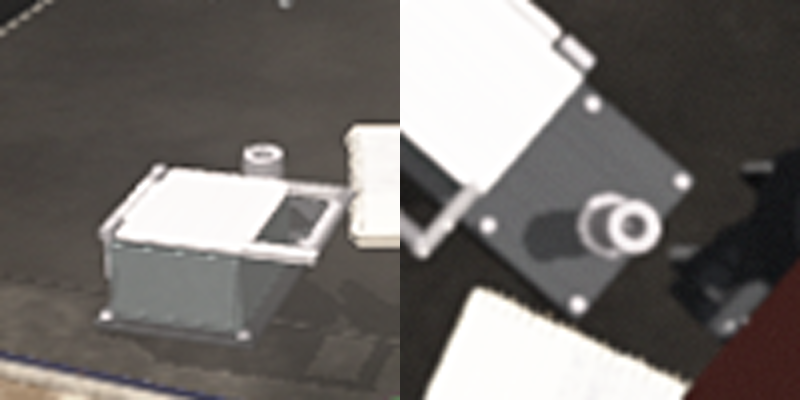

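The sleeve stands upright on the pin: rim at scene crop (263,155), top view (634,227), and the gripper is clear. Next the bar.

```bash
python3 -m jog '[{"translation":[0.12,0.86,0],"spin":0,"claw":39},{"translation":[0.25,1.7,0],"spin":0,"claw":39},{"translation":[0.37,2.6,0],"spin":0,"claw":39},{"translation":[0.5,3.45,0],"spin":0,"claw":39},{"translation":[0.5,3.45,-0.4],"spin":0,"claw":39},{"translation":[0.5,3.45,-0.9],"spin":0,"claw":39},{"translation":[0.5,3.45,-0.9],"spin":0,"claw":39}]'
python3 - <<'E'
from fit import *
c=manip.capture("scene"); t=manip.capture("top"); s=manip.read_state(); print(s["ee_pos"],s["grip_width"])
print("sleeve rim expected",proj(c,(.457,-.3995,.055)),proj(t,(.457,-.3995,.055)),"seen",(120+155/4,170+263/4),(160+227/4,310+234/4))
a=c["color"][120:200,190:270,::-1];b=t["color"][160:240,280:360,::-1]
cv2.imwrite("pics/k.png",np.hstack([cv2.resize(a,(400,400),interpolation=2),cv2.resize(b,(400,400),interpolation=2)]))
for th in np.radians([7.5*k for k in range(1,13)]): print(np.round([3*(1-np.cos(th))*.7425,-3*(1-np.cos(th))*.67,3*np.sin(th)],2).tolist())
E
```

```text
t: 11.45
ee_pos: [0.4778, -0.2239, 0.1101]
eef_rot: [-0.004, 0.914, 0.406, -0.003]
contact_force: [-0.9, 0.6, -0.2]
grip_width: 0.455
finger_force: 0.0
[ 0.48009365 -0.226015    0.11392601] 0.4571928830893827
sleeve rim expected (np.float64(157.3212452273136), np.float64(235.6139420598687)) (np.float64(215.5671879494319), np.float64(367.6567549537056)) seen (158.75, 235.75) (216.75, 368.5)
[0.02, -0.02, 0.39]
[0.08, -0.07, 0.78]
[0.17, -0.15, 1.15]
[0.3, -0.27, 1.5]
[0.46, -0.42, 1.83]
[0.65, -0.59, 2.12]
[0.87, -0.79, 2.38]
[1.11, -1.0, 2.6]
[1.38, -1.24, 2.77]
[1.65, -1.49, 2.9]
[1.94, -1.75, 2.97]
[2.23, -2.01, 3.0]
```

View pics/k.png

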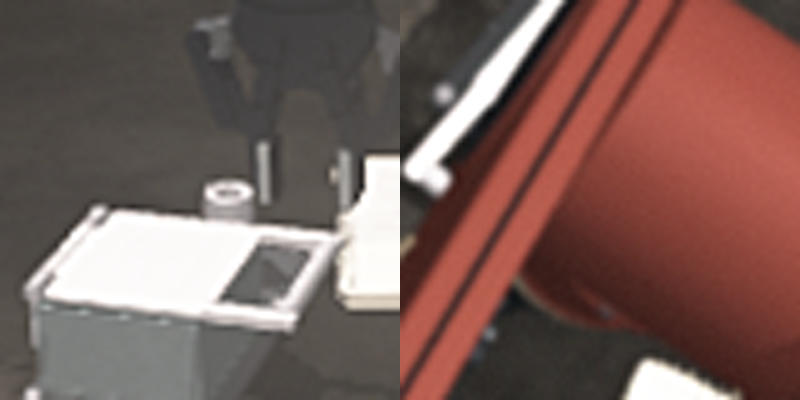

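Run:
```python
from fit import *
c=manip.capture("scene")
print(proj(c,(.4814,-.2264,.073)),proj(c,(.484,-.2238,.073)),"bar seen 175.6 253.6"); print(proj(c,(.4801,-.226,.122)),"tips seen 160.6 251")
print(manip.read_state()["ee_pos"])
```

```text
(np.float64(175.27905184110773), np.float64(251.0535485747172)) (np.float64(175.8210606962493), np.float64(250.61387301367603)) bar seen 175.6 253.6
(np.float64(159.8242596924333), np.float64(251.2711464010061)) tips seen 160.6 251
[ 0.48096348 -0.22674963  0.11514677]
```

Sleeve rim matches the seated position (within ~1 px). The fingers straddle the bar, tips at crop (265,200) and (345,205), bar at (318,278). Descending and closing.

```bash
python3 -m jog '[{"translation":[0,0,-0.3],"spin":0,"claw":39},{"translation":[0,0,-0.6],"spin":0,"claw":39},{"translation":[0,0,-0.9],"spin":0,"claw":39},{"translation":[0,0,-1.18],"spin":0,"claw":39},{"translation":[0,0,-1.18],"spin":0,"claw":39}]'
python3 -m jog '[{"translation":[0,0,0],"spin":0,"claw":6},{"translation":[0,0,0],"spin":0,"claw":6},{"translation":[0,0,0],"spin":0,"claw":6},{"translation":[0,0,0],"spin":0,"claw":6},{"translation":[0,0,0],"spin":0,"claw":6}]' 30
```

```text
t: 12.1
ee_pos: [0.4792, -0.2255, 0.0532]
eef_rot: [-0.002, 0.914, 0.406, -0.001]
contact_force: [0.2, 0.5, -0.5]
grip_width: 0.458
finger_force: 0.0
t: 12.6
ee_pos: [0.4791, -0.2247, 0.0564]
eef_rot: [-0.003, 0.914, 0.406, -0.002]
contact_force: [-9.2, 6.3, 5.9]
grip_width: 0.124
finger_force: 29.8
```

The bar is gripped and sits ~3 mm further out than modelled (−11 N side load), so I shift the arc by that amount. First 60°.

```bash
python3 -m jog '[{"translation":[-0.05,0.04,0],"spin":0,"claw":6},{"translation":[-0.05,0.04,0.2],"spin":0,"claw":6},{"translation":[-0.03,0.03,0.39],"spin":0,"claw":6},{"translation":[0.03,-0.02,0.78],"spin":0,"claw":6},{"translation":[0.12,-0.11,1.15],"spin":0,"claw":6},{"translation":[0.25,-0.23,1.5],"spin":0,"claw":6},{"translation":[0.41,-0.38,1.83],"spin":0,"claw":6},{"translation":[0.6,-0.55,2.12],"spin":0,"claw":6},{"translation":[0.82,-0.75,2.38],"spin":0,"claw":6},{"translation":[1.06,-0.96,2.6],"spin":0,"claw":6},{"translation":[1.06,-0.96,2.6],"spin":0,"claw":6}]'
```

```text
t: 13.7
ee_pos: [0.5365, -0.2752, 0.1926]
eef_rot: [0.001, 0.914, 0.406, 0.002]
contact_force: [-7.3, 10.2, 18.5]
grip_width: 0.107
finger_force: 30.5
```

```bash
python3 -m jog '[{"translation":[0,0,0],"spin":0,"claw":6},{"translation":[0,0,0],"spin":0,"claw":6},{"translation":[0,0,0],"spin":0,"claw":6}]'
python3 - <<'E'
from fit import *
import pickle
sc=manip.capture("scene"); tp=manip.capture("top"); pickle.dump((sc,tp),open("l.pkl","wb"))
s=manip.read_state(); print(s["ee_pos"],s["contact_force"],s["qd"])
for c in(sc,tp):
    for t in("flap","flap_bar"):
        for r in manip.outline_of(c,t)[:2]: print(t,r["conf"],r["pixel"],r["pixels"].sum())
E
```

```text
t: 14.0
ee_pos: [0.5348, -0.2737, 0.1914]
eef_rot: [0.0, 0.914, 0.406, 0.001]
contact_force: [-6.8, 8.9, 17.4]
grip_width: 0.109
finger_force: 30.5
[ 0.53478632 -0.27367588  0.19134063] [-6.74189702 10.04538287 17.78967548] [ 0.00071013 -0.00104775  0.00075866  0.00039702 -0.00086686  0.00037617]
flap 0.75 [151.3, 212.7] 327
flap_bar 0.77 [149.3, 215.7] 288
flap 0.76 [158.1, 320.6] 280
flap_bar 0.82 [161.3, 319.0] 272
```

No view needed: the opening fell from 10.6 to 9.3 mm, the tool rides ~5 mm high, and the fingers are being pushed off the bar. The pads hold it only by their ends. I bring the flap back down the same arc gently and regrip deeper.

```bash
python3 -m jog '[{"translation":[-0.24,0.21,-0.26],"spin":0,"claw":6},{"translation":[-0.46,0.41,-0.52],"spin":0,"claw":6},{"translation":[-0.65,0.58,-0.81],"spin":0,"claw":6},{"translation":[-0.81,0.73,-1.14],"spin":0,"claw":6},{"translation":[-0.94,0.85,-1.49],"spin":0,"claw":6},{"translation":[-1.03,0.94,-1.86],"spin":0,"claw":6},{"translation":[-1.09,0.99,-2.23],"spin":0,"claw":6},{"translation":[-1.11,1.0,-2.6],"spin":0,"claw":6},{"translation":[-1.11,1.0,-2.6],"spin":0,"claw":6},{"translation":[-1.11,1.0,-2.6],"spin":0,"claw":6}]' 20
```

```text
t: 15.3
ee_pos: [0.479, -0.2246, 0.057]
eef_rot: [-0.0, 0.914, 0.406, 0.0]
contact_force: [1.6, 0.3, -2.9]
grip_width: 0.112
finger_force: 51.7
```

```bash
python3 -m jog '[{"translation":[0,0,0],"spin":0,"claw":39},{"translation":[0,0,0],"spin":0,"claw":39},{"translation":[0,0,0],"spin":0,"claw":39},{"translation":[0,0,-0.14],"spin":0,"claw":39},{"translation":[0,0,-0.28],"spin":0,"claw":39},{"translation":[0,0,-0.28],"spin":0,"claw":39}]'
python3 -m jog '[{"translation":[0,0,0],"spin":0,"claw":6},{"translation":[0,0,0],"spin":0,"claw":6},{"translation":[0,0,0],"spin":0,"claw":6},{"translation":[0,0,0],"spin":0,"claw":6},{"translation":[0,0,0],"spin":0,"claw":6},{"translation":[0,0,0],"spin":0,"claw":6}]' 30
python3 - <<'E'
from fit import *
sc=manip.capture("scene"); tp=manip.capture("top")
s=manip.read_state(); print(s["ee_pos"],s["contact_force"],s["grip_width"])
q=(.5541-.002,-.292+.002,-.734)
for c in(sc,tp):
    for r in manip.outline_of(c,"flap")[:1]:
        print(r["conf"],r["pixel"],r["pixels"].sum(),"expected centre",np.round(proj(c,(q[0]-.026*.74,q[1]+.026*.67,.075)),1))
E
```

```text
t: 15.9
ee_pos: [0.4776, -0.224, 0.0408]
eef_rot: [-0.001, 0.914, 0.406, -0.001]
contact_force: [-0.7, -0.0, -0.0]
grip_width: 0.454
finger_force: 0.0
t: 16.5
ee_pos: [0.4789, -0.2249, 0.0425]
eef_rot: [0.0, 0.914, 0.406, 0.0]
contact_force: [0.6, -1.4, 0.0]
grip_width: 0.125
finger_force: 29.2
[ 0.47891426 -0.2248333   0.04248821] [ 1.82651072  0.1002795  -1.66024398] 0.12834684882765607
0.8 [175.2, 222.2] 748 expected centre [171.9 228.5]
0.92 [163.5, 336.0] 522 expected centre [184.2 318.2]
```

```bash
python3 -m jog '[{"translation":[0,0,0.2],"spin":0,"claw":6},{"translation":[0.02,-0.02,0.39],"spin":0,"claw":6},{"translation":[0.05,-0.04,0.6],"spin":0,"claw":6},{"translation":[0.08,-0.07,0.78],"spin":0,"claw":6},{"translation":[0.17,-0.15,1.15],"spin":0,"claw":6},{"translation":[0.3,-0.27,1.5],"spin":0,"claw":6},{"translation":[0.3,-0.27,1.5],"spin":0,"claw":6},{"translation":[0.3,-0.27,1.5],"spin":0,"claw":6},{"translation":[0.3,-0.27,1.5],"spin":0,"claw":6}]'
```

```text
t: 17.6
ee_pos: [0.493, -0.2372, 0.1173]
eef_rot: [-0.001, 0.914, 0.406, -0.0]
contact_force: [-3.3, 3.4, 1.6]
grip_width: 0.124
finger_force: 29.8
```

Holding well (opening constant, tool on the 150 mm circle). Continue to 60°.

```bash
python3 -m jog '[{"translation":[0.07,-0.07,0.17],"spin":0,"claw":6},{"translation":[0.15,-0.14,0.33],"spin":0,"claw":6},{"translation":[0.34,-0.31,0.63],"spin":0,"claw":6},{"translation":[0.55,-0.5,0.89],"spin":0,"claw":6},{"translation":[0.78,-0.71,1.11],"spin":0,"claw":6},{"translation":[0.78,-0.71,1.11],"spin":0,"claw":6},{"translation":[0.78,-0.71,1.11],"spin":0,"claw":6},{"translation":[0.78,-0.71,1.11],"spin":0,"claw":6}]'
```

```text
t: 18.4
ee_pos: [0.5338, -0.2733, 0.1754]
eef_rot: [0.0, 0.914, 0.406, 0.001]
contact_force: [-3.2, 7.4, 11.2]
grip_width: 0.123
finger_force: 32.1
```

```bash
python3 -m jog '[{"translation":[0.15,-0.13,0.11],"spin":0,"claw":6},{"translation":[0.3,-0.26,0.19],"spin":0,"claw":6},{"translation":[0.43,-0.38,0.28],"spin":0,"claw":6},{"translation":[0.57,-0.51,0.34],"spin":0,"claw":6},{"translation":[0.71,-0.64,0.39],"spin":0,"claw":6},{"translation":[0.86,-0.77,0.43],"spin":0,"claw":6},{"translation":[0.95,-0.85,0.45],"spin":0,"claw":6},{"translation":[1.02,-0.92,0.46],"spin":0,"claw":6},{"translation":[1.02,-0.92,0.46],"spin":0,"claw":6},{"translation":[1.02,-0.92,0.46],"spin":0,"claw":6},{"translation":[1.02,-0.92,0.46],"spin":0,"claw":6}]'
```

```text
t: 19.5
ee_pos: [0.5851, -0.3187, 0.1967]
eef_rot: [0.0, 0.914, 0.406, 0.001]
contact_force: [3.7, 6.4, 3.0]
grip_width: 0.126
finger_force: 31.2
```

```bash
python3 -m jog '[{"translation":[0.06,-0.05,0],"spin":0,"claw":6},{"translation":[0.12,-0.11,0],"spin":0,"claw":6},{"translation":[0.12,-0.11,0],"spin":0,"claw":6},{"translation":[0.12,-0.11,0],"spin":0,"claw":6},{"translation":[0.12,-0.11,0],"spin":0,"claw":6},{"translation":[0.12,-0.11,0],"spin":0,"claw":6}]'
python3 - <<'E'
from fit import *
sc=manip.capture("scene"); tp=manip.capture("top")
s=manip.read_state(); d=s["ee_pos"]-[.4789,-.2249,.0425]; print(s["ee_pos"],"fx",d[0]*.7425-d[1]*.67,"dz",d[2],s["contact_force"],s["grip_width"],s["finger_force"])
for off in((0,0),(-.002,.002),(.0027,.0026)):
    q=np.array([.5541+off[0],-.292+off[1],-.734]);C,S_=np.cos(q[2]),np.sin(q[2])
    def flap(c,th):
        P=[]
        for r in(0,.106):          # plate part only
            for n in(-.003,.003):
                for y in(-.058,.058):
                    x=.052-r*np.cos(th)+n*np.sin(th); z=.073+r*np.sin(th)+n*np.cos(th)
                    P.append((q[0]+C*x-S_*y,q[1]+S_*x+C*y,z))
        return hullmask(c,P)
    for n,c in(("scene",sc),("top",tp)):
        R=manip.outline_of(c,"flap")
        if not R: print(n,"none");continue
        m=up(R[0]["pixels"]); ths=np.arange(1.2,2.0,.05)
        v=[iou(flap(c,t),m) for t in ths]; k=int(np.argmax(v)); print(n,round(R[0]["conf"],2),R[0]["pixels"].sum(),"theta",round(ths[k],2),round(v[k],3),np.round(v,2).tolist())
r=manip.outline_of(sc,"sleeve_narrow"); print([(round(a["conf"],2),a["pixel"]) for a in r])
save(sc,"m.png",(80,260,160,360),3)
E
```

```text
t: 20.1
ee_pos: [0.5913, -0.3243, 0.1969]
eef_rot: [0.0, 0.914, 0.406, 0.002]
contact_force: [3.0, 5.8, 2.9]
grip_width: 0.124
finger_force: 31.2
[ 0.5913255  -0.32424996  0.19691771] fx 0.15004040443260475 dz 0.15441771452702263 [2.55612127 5.77925372 2.34624296] 0.12368265643500526 31.205230951309204
scene 0.83 724 theta 1.6 0.744 [0.25, 0.29, 0.35, 0.41, 0.47, 0.55, 0.63, 0.71, 0.74, 0.71, 0.66, 0.61, 0.57, 0.54, 0.51, 0.48]
top 0.65 490 theta 1.7 0.328 [0.09, 0.11, 0.13, 0.19, 0.25, 0.28, 0.31, 0.32, 0.31, 0.32, 0.33, 0.32, 0.29, 0.26, 0.25, 0.23]
scene 0.83 724 theta 1.65 0.73 [0.21, 0.25, 0.3, 0.36, 0.42, 0.49, 0.56, 0.65, 0.72, 0.73, 0.69, 0.64, 0.6, 0.56, 0.53, 0.51]
top 0.65 490 theta 1.75 0.329 [0.06, 0.07, 0.11, 0.17, 0.22, 0.27, 0.29, 0.32, 0.31, 0.31, 0.32, 0.33, 0.3, 0.28, 0.26, 0.25]
scene 0.83 724 theta 1.55 0.731 [0.26, 0.31, 0.37, 0.43, 0.5, 0.58, 0.66, 0.73, 0.73, 0.68, 0.62, 0.57, 0.54, 0.5, 0.48, 0.45]
top 0.65 490 theta 1.7 0.313 [0.1, 0.11, 0.14, 0.2, 0.25, 0.28, 0.31, 0.31, 0.29, 0.3, 0.31, 0.3, 0.28, 0.26, 0.24, 0.23]
[(0.71, [219.6, 281.6])]
```

Kinematics give exactly 150.0 mm travel (straight up), and the scene fit agrees (1.55–1.65 rad). The bar sits a bit deep in the fingers by nominal data. I slacken to 15 mm with the bar still captured, raise 5 mm and regrip, so the grasp point is safely within 30 mm by either tool estimate.

```bash
python3 -m jog '[{"translation":[0,0,0],"spin":0,"claw":14},{"translation":[0,0,0.05],"spin":0,"claw":14},{"translation":[0,0,0.11],"spin":0,"claw":14},{"translation":[0,0,0.11],"spin":0,"claw":6},{"translation":[0,0,0.11],"spin":0,"claw":6},{"translation":[0,0,0.11],"spin":0,"claw":6},{"translation":[0,0,0.11],"spin":0,"claw":6},{"translation":[0,0,0.11],"spin":0,"claw":6},{"translation":[0,0,0.11],"spin":0,"claw":6},{"translation":[0,0,0.11],"spin":0,"claw":6},{"translation":[0,0,0.11],"spin":0,"claw":6}]' 30
python3 - <<'E'
from h import *
s=manip.read_state(); d=s["ee_pos"]-[.4789,-.2249,.0425]; print(s["ee_pos"],"fx",d[0]*.7425-d[1]*.67,s["contact_force"],s["qd"].round(4),s["grip_width"])
E
```

```text
t: 21.65
ee_pos: [0.5898, -0.3258, 0.202]
eef_rot: [0.001, 0.914, 0.406, -0.0]
contact_force: [-1.6, -3.3, 5.5]
grip_width: 0.124
finger_force: 29.8
[ 0.58981033 -0.32583501  0.20202377] fx 0.14997737612752932 [-1.6498439  -3.28754486  5.52914689] [ 0.0004  0.0008 -0.0005 -0.0011 -0.0009  0.0007] 0.12402303585305255
```

```bash
python3 -c "
from cell import manip
print(manip.sign_off())"
```

```text
the job is handed in; nothing more can be done
None
```

I handed the job in at about 22 s: by my measurements the wide sleeve is down on the pin and released, the narrow sleeve was left untouched, and the flap is held upright by its bar with about 30 N; no verdict came back.

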